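# Walk the twin-vessel block round to its thermostat dock

## Robot

A 6-joint arm with a two-finger parallel gripper is mounted at the origin on the work surface. World frame = base frame: x ahead of the robot, y to its left, z up, the work surface at z = 0. Lengths are in m, angles in degrees, forces in N, time in s.
With the tool pointing down it reaches from about 0.375 to 0.9 m from the base axis. Payload 3.1 kg.
Tool frame: the origin (TCP) lies between the finger pads; the fingertips stand 11 mm ahead of it and the grasp point (between the pads) lies 8 mm behind it; x points along the fingers, y is the direction in which the jaws open and shut, and the axes are right-handed (so a half turn about x gives the same grasp; the last joint's range is limited). The gripper opens to 87 mm and grips with 3 to 60 N. Pads are 19 mm wide; open, the fingers measure 117 mm over their backs; the gripper's body (75 mm by 190 mm) begins 51 mm behind the grasp point.
Start: joints at [-75.946, 30.224, 82.088, -0, 67.689, -10.227], TCP at [0.257, -0.57, 0.234] pointing down, gripper open.
Joint ranges: [-176.69, 176.69], [-43.24, 126.21], [12.49, 139.97], [-82, 262], [0, 151.66], [-163.58, 163.58]. Speed limits (degrees/s): [159.86, 159.86, 180, 180, 180, 180].

## Interface

Orientations are given as a 3x3 rotation matrix whose columns are the frame's x, y, z axes.
In Python, from rig import bot gives the robot as it stands.
- The arm moves only by the shell command python3 -m inch 'ROWS' [OPENING]. ROWS is a JSON object of lists of equal length, an entry for each row: "dp": the shift along the tool's x, y, z in mm, a list of three; "yaw": the turn about the tool's x in degrees. In form: {"dp": [[tx, ty, tz], ...], "yaw": [yaw, ...]}. A call has 1 to 20 rows; each row shifts and turns the commanded pose from where the row before left it, along the tool's axes as they then stand; what a row does not reach is not made up. A row lasts 1/12 s, in which the tool goes at most 41.7 mm and 7.16 degrees, less where a joint would pass 70% of its speed; a pose out of reach is approached as far as the arm can. A call is refused whole if a number of a shift passes 41.7 or a number of a turn 7.16, either way. A call with a gripper value outside its range is refused whole. OPENING is the finger opening in mm, from 0 to 87, set as the call begins (- or left out, the last holds). The fingers move at their own pace and stop on an object; the grip force is fixed at half the most. Time passes only in rows, so rows that do not move let the fingers close. It gives the time, the measured TCP pose, the force and the opening at its end, in the units of the state.
- bot.read_state(): the state, without advancing time (a new reading comes with each control period).
- bot.capture(name): name is "side" or "top" or "wrist"; returns a dict with "color" (420x560x3 uint8, red, green, blue), "intrinsics" (3x3 intrinsics, pixels), "k1" (the pictures are not rectified: a ray, as slopes to the right and down, at radius r is drawn at 1 + k1 r^2 times it, then the intrinsics apply), "pose" (4x4, takes a point from camera to world coordinates). Camera axes: x right, y down, z forward; pixel columns grow to the right and rows downward; lengths in m; the calibration is good to about 2 mm. A picture is of the moment at which its call begins. There is no depth.
- bot.hand_in(): hands the job in, once; it reports no verdict.
The state is a dict: "time_s": time; "joint_positions": joint angles; "qvel": joint speeds; "tau": joint torques, N m; "position": TCP position; "tcp_rot": TCP orientation; "force": force on the tool from outside, world axes, zero at the start; "moment": the same for the moment, N m; "opening": opening from 0.0 (shut) to 1.0 (fully open).
Only numpy, scipy, OpenCV 4.12 (cv2) and the standard library are available. Lean on these libraries where they do the work, as an engineer would, in place of code of your own. Each camera call takes 0.05 s, during which the arm holds its last target.

## Task

The heavy aluminium block with the two small vessels stands turned away in front of the low thermostat dock. Do not pick it up: push it round on the bench with the fingertips, corner by corner, until its plain full-height face looks squarely at the dock's contact plate, and then push it home so that this face lies flat against the plate, end to end with it. Never touch the vessel heads on top, do not let the block run into the dock while it is still askew, and leave the bottle, the beaker and the weight where they stand.

Things in the scene. Friction and masses are not known exactly. Their poses are not given: they have to be found in the camera images.
- block: loose aluminium block, 100 mm (x) by 160 mm (y) by 50 mm high, 1.4 to 2.2 kg, sliding on the bench (friction about 0.6). Origin: centre of its underside, midway between outer faces; z up. +x face (at x = 50 mm): the plain contact face, 160 mm long, full height. -x face: stepped front, only 34 mm tall, with a 12 mm deep ledge carrying two black probe sockets. Ends at y = +80 and -80 mm
- heads: the two vessel heads fixed on top of the block (same origin and axes as the block): steel discs 64 mm across at x = 10 mm, y = +40 and -40 mm, 50 to 69 mm above the bench with their ports. Not to be touched
- dock: thermostat dock, fixed: low steel box with copper end cheeks, 190 mm wide (y), 114 mm deep, 60 mm high. On its front an aluminium contact plate, 160 mm wide, 4 to 48 mm above the bench, proud of the rest by 6 mm. Origin: on the bench under the middle of the plate's front; +x points into the dock. A block that is home has its origin at x = -50 mm, y = 0, and its axes parallel to the dock's
- plate (a point): middle of the contact plate's front surface, 26 mm above the bench, axes as the dock
- face_left (a point): the +y end of the block's contact face, 26 mm above the bench
- face_right (a point): the -y end of the block's contact face, 26 mm above the bench
- face_mid (a point): middle of the block's contact face, 26 mm above the bench
- bottle: bystander: glass reagent bottle with blue cap, 70 mm across, 145 mm tall, standing; origin at the centre of its base
- beaker: bystander: open steel beaker, 72 mm across, 85 mm tall, standing; origin at the centre of its base
- weight: bystander: knobbed 200 g steel balance weight, 32 mm across, 46 mm tall, standing; origin at the centre of its base
There are look-alikes about, which are no part of the job. Leave any pink look-alike of the dock alone.

How it is judged (in metres and radians):
At the end, for the whole second after the job is handed in: both ends of the block's plain full-height face are within 4 mm of the contact plate's front surface, the block is centred on the plate to within 15 mm, and stands flat and at rest on the bench (x of each of face_left, face_right in the frame of dock above -0.004 m and x of block in the frame of dock below 0 m and y of face_left in the frame of dock between 0.065 and 0.095 m and height (world z) of block below 0.004 m and angle between block's own z axis and vertical below 0.05 rad and linear speed of block below 0.005 m/s and angular speed of block below 0.05 rad/s); the robot touches nothing.
It fails at once if the block is lifted (more than 6 mm) or tipped (more than about 5 degrees) (height (world z) of block above 0.006 m or angle between block's own z axis and vertical above 0.09 rad).
It fails at once if the vessel heads are touched by the robot (contact force between any of the fingers, the arm and heads above 0.5 N).
It fails at once if the block meets the dock while it is more than about 14 degrees askew (contact force between block and dock above 1 N and angle between the x axis of block and the x axis of dock, either way round above 0.25 rad).
It fails at once if the bottle, the beaker or the weight is moved more than 15 mm or knocked over (distance of any of bottle, beaker, weight from where it was at the start of the episode above 0.015 m or angle between any of bottle, beaker, weight's own z axis and vertical above 0.3 rad).
It also fails if it takes over 72 s, if anything falls off the work surface, if the arm or the gripper's body presses on something with over 40 N, if the wrist force passes 120 N, or if a joint passes its speed limit or range.

## Working session

There is one attempt and no reset: what is moved stays moved. The work goes in short steps, Python scripts to look and compute and a shell command to move; the robot and the scene stay as the last step left them, time stands still between calls to the robot, and variables do not carry over. Pictures are saved under pics/ and viewed, and the job is handed in when it is done.

```bash
ls; mkdir -p pics
python3 - <<'E'
from rig import bot
import cv2
s=bot.read_state(); print(s['time_s'],s['position'],s['tcp_rot'],s['force'],s['opening'])
for n in ['top','side']:
    c=bot.capture(n); cv2.imwrite(f'pics/{n}0.png',c['color'][:,:,::-1]); print(n,c['intrinsics'],c['k1'],c['pose'])
E
```

```text
pics
0.0 [ 0.25687632 -0.56903189  0.23259446] [[-5.07553283e-04  4.11225995e-01 -9.11533282e-01]
 [ 2.01449625e-03 -9.11531129e-01 -4.11226145e-01]
 [-9.99997842e-01 -2.04499956e-03 -3.65762609e-04]] [-0.37152366 -0.50880529 -0.08805111] 1.0018371097329217
top [[535.76355007   0.         278.93744968]
 [  0.         535.76355007 210.43749435]
 [  0.           0.           1.        ]] -0.06245354074545069 [[-0.06605611 -0.97658914  0.20471992  0.22478876]
 [-0.99780627  0.06555191 -0.00925123  0.004216  ]
 [-0.00438513 -0.20488192 -0.97877687  1.25301004]
 [ 0.          0.          0.          1.        ]]
side [[425.36563067   0.         279.28485657]
 [  0.         425.36563067 216.29803702]
 [  0.           0.           1.        ]] 0.014428557687004294 [[ 0.99353702 -0.04169891  0.10557174  0.38365617]
 [-0.11102498 -0.55049826  0.82742077 -0.84546319]
 [ 0.02361452 -0.83379426 -0.55157002  0.62406613]
 [ 0.          0.          0.          1.        ]]
```

View pics/top0.png

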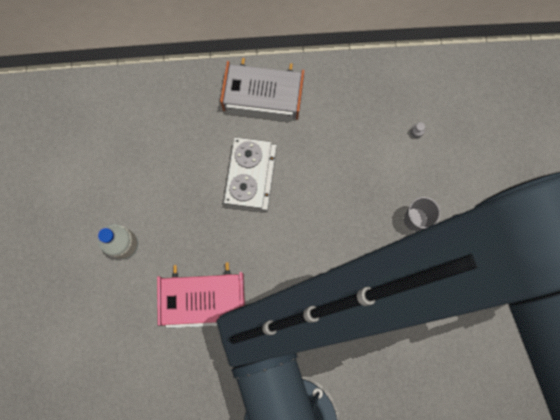

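View pics/side0.png

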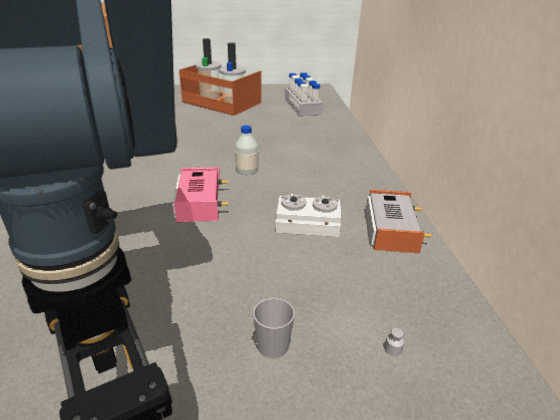

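```bash
cat > h.py <<'E'
import numpy as np, cv2
from rig import bot
def ray(c,px):
    K=c['intrinsics'];k=c['k1']
    d=np.array([(px[0]-K[0,2])/K[0,0],(px[1]-K[1,2])/K[1,1]])
    u=d.copy()
    for _ in range(20): u=d/(1+k*(u@u))
    R=c['pose'][:3,:3];v=R@np.array([u[0],u[1],1]);return c['pose'][:3,3],v
def onz(c,px,z):
    o,v=ray(c,px);return (o+v*(z-o[2])/v[2])[:2]
def proj(c,P):
    P=np.asarray(P,float);T=np.linalg.inv(c['pose']);p=T[:3,:3]@P+T[:3,3];u=p[:2]/p[2];u=u*(1+c['k1']*(u@u))
    K=c['intrinsics'];return np.array([u[0]*K[0,0]+K[0,2],u[1]*K[1,1]+K[1,2]])
def shot(n,name,roi=None,scale=1):
    c=bot.capture(n);im=c['color'][:,:,::-1]
    if roi: x0,y0,x1,y1=roi;im=im[y0:y1,x0:x1]
    im=cv2.resize(im,None,fx=scale,fy=scale,interpolation=cv2.INTER_CUBIC);cv2.imwrite(f'pics/{name}.png',im);return c
E
python3 - <<'E'
from h import *
shot('top','c1',(190,40,330,230),3)
E
```

```text
(no output)
```

View pics/c1.png

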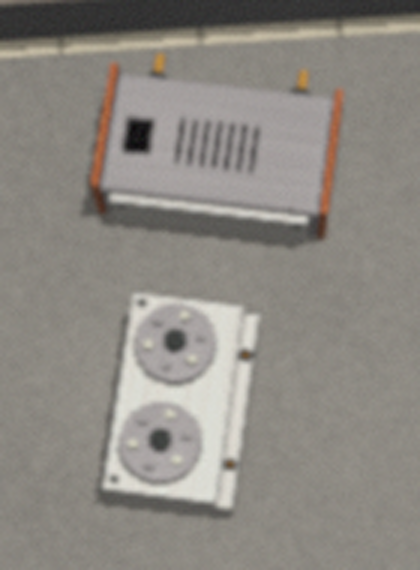

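Run:
```python
from h import *
c=bot.capture('top')
f=lambda p:(190+p[0]/3-.33,40+p[1]/3-.33)
for n,p,z in [('blk FL?',(133,293),.05),('blk FR?',(103,490),.05),('blk b1',(246,305),.05),('ledge1',(260,314),.034),('ledge2',(232,511),.034),('head1',(175,342),.069),('head2',(160,441),.069),
 ('dock fl',(103,190),.06),('dock fr',(325,213),.06),('dock bl',(115,66),.06),('dock br',(342,90),.06),('plate l bot',(108,204),.004),('plate r bot',(308,225),.004),('plate l top',(108,197),.048),('plate r top',(309,215),.048)]:
    print(n,np.round(onz(c,f(p),z),4))
for n,p in [('bottle',(117,243)),('beaker',(422,222)),('weight',(418,133))]: print(n,onz(c,p,0.03))
shot('side','c2',(180,150,440,260),3)
```

```text
blk FL? [0.6599 0.0873]
blk FR? [0.5023 0.1179]
blk b1 [ 0.6438 -0.001 ]
ledge1 [ 0.6411 -0.0118]
ledge2 [0.4826 0.0203]
head1 [0.611  0.0555]
head2 [0.5332 0.0711]
dock fl [0.7442 0.1063]
dock fr [ 0.7126 -0.0682]
dock bl [0.8512 0.0921]
dock br [ 0.8174 -0.0897]
plate l bot [0.7558 0.1075]
plate r bot [ 0.7259 -0.0568]
plate l top [0.7431 0.1036]
plate r top [ 0.7166 -0.056 ]
bottle [0.42874433 0.3725781 ]
beaker [ 0.43081464 -0.3380403 ]
weight [ 0.64881678 -0.35519323]
```

View pics/c2.png

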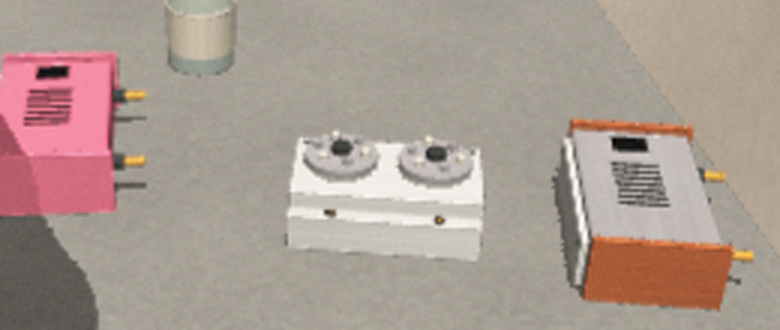

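Candidates: the dock could be the grey box with copper cheeks, top view (263,90), or the pink look-alike (200,300). I choose the grey one. The block is at (250,175), and its plain face looks image-left, away from the sockets at (272,170) and (267,195). It stands about 89° off, so it needs a clockwise turn.

```bash
cat >> h.py <<'E'
D0=np.array([.730,.024]);A=np.radians(-10);DX=np.array([np.cos(A),np.sin(A)]);DY=np.array([-np.sin(A),np.cos(A)])
def dk(p): q=np.asarray(p)[:2]-D0;return np.array([q@DX,q@DY])*1000
def st():
    s=bot.read_state();R=s['tcp_rot'];print('t',round(s['time_s'],2),'dock-frame mm',dk(s['position']).round(1),'z',round(s['position'][2]*1000,1),'y-head',round(np.degrees(np.arctan2(R[1,1],R[0,1])),2),'F',s['force'].round(1),'J',np.round(s['joint_positions'],0));return s
E
python3 -m inch '{"dp":[[0,0,0],[0,0,0],[0,0,0],[0,0,0],[0,0,0]],"yaw":[6.8,6.8,6.8,6.8,6.8]}' 0
python3 -c "from h import *;st()"
```

```text
time_s: 0.67
position: [0.257, -0.5695, 0.2334]
tcp_rot: [[-0.0, -0.175, -0.985], [0.0, -0.985, 0.175], [-1.0, -0.0, 0.0]]
force: [0.2, -0.0, -0.1]
opening: 0.703
t 0.67 dock-frame mm [-362.7 -666.6] z 233.4 y-head -100.05 F [ 0.2 -0.  -0.1] J [-76.  30.  82.  -0.  68.  24.]
```

```bash
python3 -m inch '{"dp":[[0,-15,-5],[0,-30,-10],[0,-36,-12],[0,-36,-12],[0,-36,-12],[0,-36,-12],[0,-36,-12],[0,-36,-12],[0,-36,-12],[0,-36,-12],[0,-36,-12],[0,-36,-12],[0,-36,-12],[0,-36,-12],[0,-36,-12],[0,-36,-12],[0,-36,-12],[0,-36,-12],[0,-36,-12],[0,-36,-12]],"yaw":[0,0,0,0,0,0,0,0,0,0,0,0,0,0,0,0,0,0,0,0]}' 0
python3 -c "from h import *;st();shot('top','t1');shot('wrist','w1')"
```

```text
time_s: 2.33
position: [0.6013, 0.0772, 0.2336]
tcp_rot: [[-0.001, -0.165, -0.986], [0.0, -0.986, 0.165], [-1.0, -0.0, 0.001]]
force: [0.2, -1.0, -0.9]
opening: 0.008
t 2.33 dock-frame mm [-136.   30.] z 233.6 y-head -99.51 F [ 0.2 -1.  -0.9] J [-3. 29. 85.  0. 66. 96.]
```

View pics/t1.png

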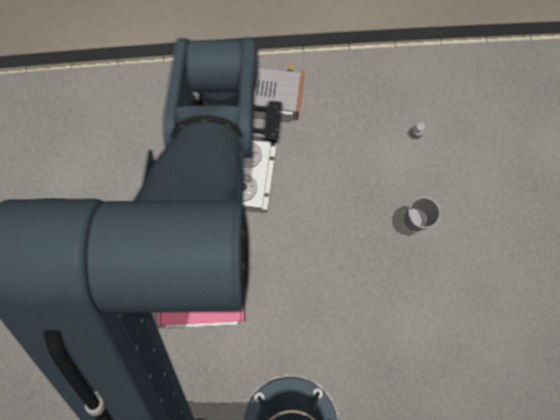

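View pics/w1.png

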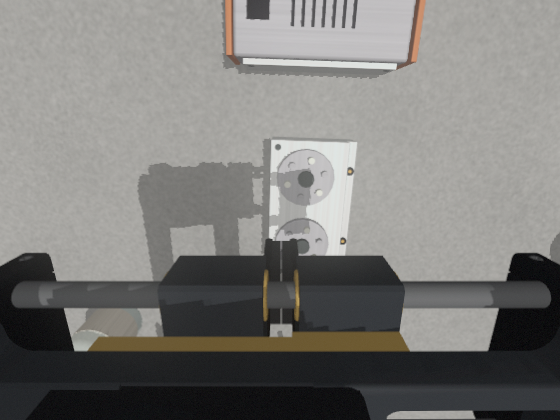

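The top view shows the arm over the block. In the wrist view the plate front strip runs from (244,62) to (396,68) and the block's top-left corner is at (271,140).

```bash
python3 -m inch '{"dp":[[0,0,0],[0,0,0]],"yaw":[0,0]}'
python3 - <<'E'
from h import *
st();c=shot('wrist','w2',(200,0,440,260),3)
print(c['intrinsics'][0],c['k1'],c['pose'])
E
```

```text
time_s: 2.6
position: [0.6005, 0.0746, 0.2332]
tcp_rot: [[-0.002, -0.167, -0.986], [-0.0, -0.986, 0.167], [-1.0, 0.001, 0.002]]
force: [-0.4, -0.7, -0.0]
opening: 0.005
t 2.6 dock-frame mm [-136.3   27.3] z 233.2 y-head -99.6 F [-0.4 -0.7 -0. ] J [-3. 29. 85. -0. 66. 96.]
[297.66232768   0.         280.72807925] -0.005511427138858248 [[-0.16688651 -0.94122538 -0.29367276  0.68117495]
 [-0.98597139  0.16023341  0.04675126  0.06051665]
 [ 0.00305271  0.29735509 -0.95476208  0.38483343]
 [ 0.          0.          0.          1.        ]]
```

View pics/w2.png

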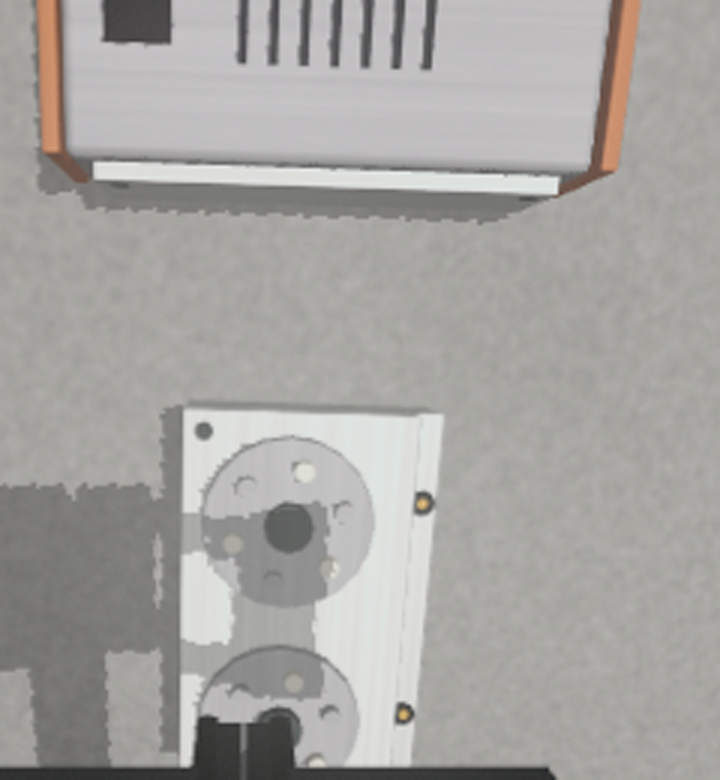

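Run:
```python
from h import *
c=bot.capture('wrist')
f=lambda p:(200+p[0]/3-.33,p[1]/3-.33)
P={}
for n,p,z in [('pl u',(93,162),.048),('pr u',(558,178),.048),('pl l',(93,180),.004),('pr l',(558,195),.004),('pl l48',(93,180),.048),('pr l48',(558,195),.048),('blk 1',(183,407),.05),('blk 1b',(420,414),.05),('ledge1',(443,415),.034),('h1',(289,527),.069),('sock1',(424,503),.034),('sock2',(404,714),.034)]:
    q=onz(c,f(p),z);P[n]=q;print(n,q.round(4),dk(q).round(1))
for a,b in[('pl u','pr u'),('pl l','pr l'),('pl l48','pr l48'),('sock2','sock1')]:
    d=P[a]-P[b];print(a,np.linalg.norm(d),np.degrees(np.arctan2(d[1],d[0])))
```

```text
pl u [0.7467 0.0995] [ 3.3 77.3]
pr u [ 0.715  -0.0569] [ -0.7 -82.2]
pl l [0.749  0.1061] [ 4.5 84.1]
pr l [ 0.7134 -0.0717] [  0.3 -97.1]
pl l48 [0.7412 0.1007] [-2.3 77.5]
pr l48 [ 0.7097 -0.0565] [ -6.  -82.8]
blk 1 [0.6613 0.0844] [-78.1  47.6]
blk 1b [ 0.6442 -0.0009] [-80.2 -39.4]
ledge1 [ 0.6405 -0.0125] [-81.8 -51.4]
h1 [0.6146 0.0534] [-118.7    8.9]
sock1 [ 0.6078 -0.0015] [-115.9  -46.4]
sock2 [0.519  0.0168] [-206.6  -43.8]
pl u 0.1595598701032666 78.57103717680623
pl l 0.1813184889412918 78.6704383335017
pl l48 0.1603772212018826 78.6704383335017
sock2 0.09068498598900335 168.35842310469468
```

```bash
sed -i 's/D0=np.array(\[.730,.024\]);A=np.radians(-10)/D0=np.array([.7265,.0225]);A=np.radians(-11)/' h.py
python3 - <<'E'
from h import *
for p in [(.6613,.0844),(.6405,-.0125),(.6146,.0534)]: print(dk(p).round(1))
print('bottle',dk((.429,.373)));st()
E
python3 -m inch '{"dp":[[0,-15,-8],[0,-25,-12],[0,-25,-12],[0,0,0],[0,0,0]],"yaw":[1.4,0,0,0,0]}'; python3 -c "from h import *;st()"
```

```text
[-75.8  48.3]
[-77.7 -50.8]
[-115.7    9. ]
bottle [-358.91263996  287.29465167]
t 2.7 dock-frame mm [-133.2   26.1] z 233.5 y-head -99.74 F [ 0.1  0.1 -0.2] J [-4. 29. 85. -0. 66. 96.]
time_s: 3.12
position: [0.6454, 0.1317, 0.2334]
tcp_rot: [[-0.0, -0.193, -0.981], [-0.0, -0.981, 0.193], [-1.0, 0.0, 0.0]]
force: [-0.7, -0.9, -0.1]
opening: 0.008
t 3.12 dock-frame mm [-100.5   91.7] z 233.4 y-head -101.11 F [-0.7 -0.9 -0.1] J [  2.  33.  77.  -0.  70. 103.]
```

```bash
python3 -m inch '{"dp":[[20,0,-3],[35,0,-2],[35,0,0],[35,0,0],[35,0,0],[30,0,0],[15,0,0],[8,0,0],[0,0,0],[0,0,0]],"yaw":[0,0,0,0,0,0,0,0,0,0]}'; python3 -c "from h import *;st();shot('side','s1',(180,100,460,300),2.5)"
```

```text
time_s: 3.95
position: [0.6504, 0.1303, 0.0212]
tcp_rot: [[0.0, -0.194, -0.981], [-0.0, -0.981, 0.194], [-1.0, 0.0, -0.0]]
force: [0.0, 0.5, -0.2]
opening: 0.007
t 3.95 dock-frame mm [-95.3  91.3] z 21.2 y-head -101.18 F [ 0.   0.5 -0.2] J [  2.  49.  84.  -0.  48. 103.]
```

View pics/s1.png

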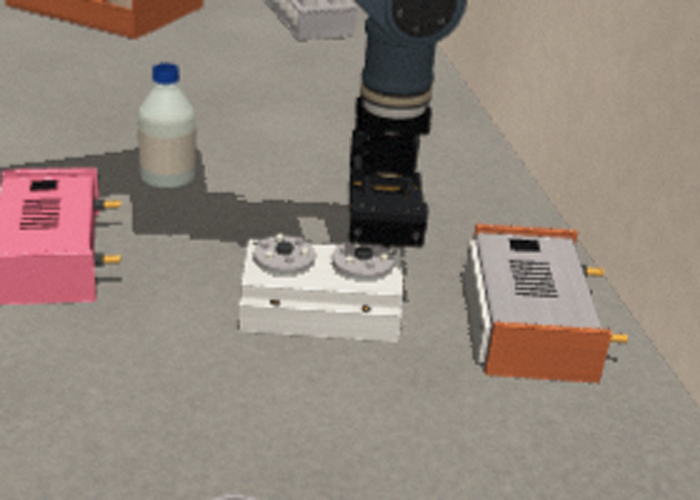

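```bash
python3 -m inch '{"dp":[[0,5,0],[0,6,0],[0,6,0],[0,6,0],[0,5,0],[0,4,0],[0,4,0],[0,4,0],[0,4,0]],"yaw":[0,0,0,0,0,0,0,0,0]}'; python3 -c "from h import *;st();shot('side','s2',(180,100,460,300),2.5);shot('wrist','w3')"
```

```text
time_s: 4.75
position: [0.6455, 0.0897, 0.0214]
tcp_rot: [[0.009, -0.194, -0.981], [0.003, -0.981, 0.194], [-1.0, -0.005, -0.008]]
force: [5.8, 6.5, -3.2]
opening: 0.004
t 4.75 dock-frame mm [-92.3  50.5] z 21.4 y-head -101.2 F [ 5.8  6.5 -3.2] J [-2. 48. 86.  0. 46. 99.]
```

View pics/s2.png

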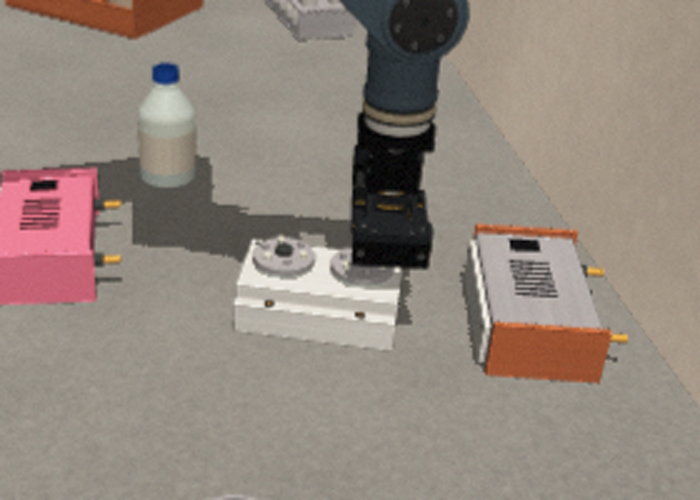

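View pics/w3.png

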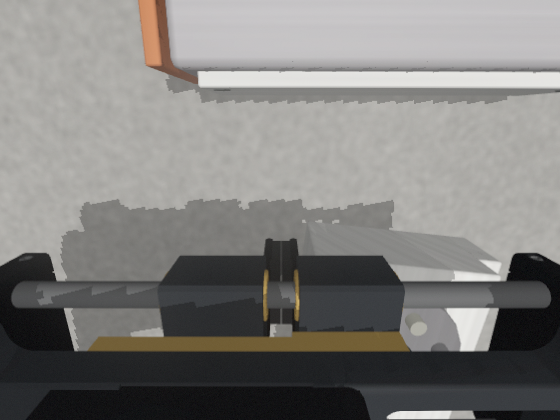

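```bash
python3 -m inch '{"dp":[[0,4,0],[0,4,0],[0,4,0],[0,4,0],[0,4,0],[0,4,0],[0,4,0],[0,4,0]],"yaw":[0,0,0,0,0,0,0,0]}'; python3 -c "from h import *;st();shot('side','s3',(180,100,460,300),2.5);shot('top','t3',(180,40,340,240),3)"
```

```text
time_s: 5.52
position: [0.6399, 0.0577, 0.0214]
tcp_rot: [[0.01, -0.194, -0.981], [0.002, -0.981, 0.194], [-1.0, -0.004, -0.009]]
force: [5.8, 5.9, -2.6]
opening: 0.005
t 5.52 dock-frame mm [-91.8  18.1] z 21.4 y-head -101.2 F [ 5.8  5.9 -2.6] J [-5. 47. 87.  0. 45. 96.]
```

View pics/s3.png

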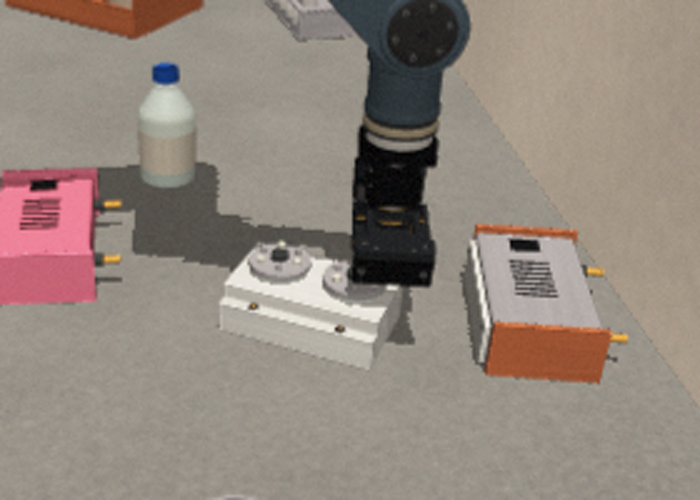

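View pics/t3.png

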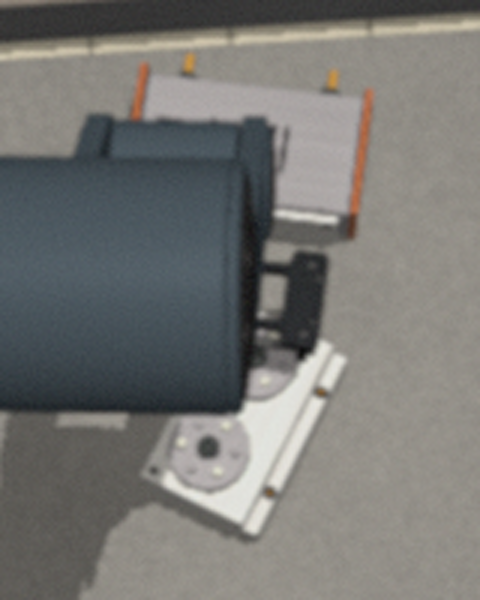

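```bash
cat >> h.py <<'E'
def blk(c,s1,s2,roi=(0,0),sc=1,z=.034,off=(-44,0)):
    # s1 = -y socket, s2 = +y socket
    g=lambda p:(roi[0]+(p[0]+.5)/sc-.5,roi[1]+(p[1]+.5)/sc-.5)
    a=dk(onz(c,g(s1),z));b=dk(onz(c,g(s2),z));d=b-a
    yaw=np.degrees(np.arctan2(d[1],d[0]))-90;t=np.radians(yaw);ex=np.array([np.cos(t),np.sin(t)])
    print('a',a.round(1),'b',b.round(1),'len',np.linalg.norm(d).round(1),'yaw',yaw.round(1),'center',((a+b)/2-off[0]*ex).round(1))
E
python3 - <<'E'
from h import *
c=bot.capture('top')
blk(c,(320,392),(269,492),(180,40),3)
g=lambda p:(180+p[0]/3-.33,40+p[1]/3-.33)
print('head2',dk(onz(c,g((208,447)),.069)),'ledge corners',dk(onz(c,g((346,356)),.034)),dk(onz(c,g((252,536)),.034)))
E
```

```text
a [-138.3  -81.5] b [-223.3  -52.1] len 89.9 yaw 70.9 center [-166.4  -25.2]
head2 [-202.00286325   -3.37597637] ledge corners [-106.39309256  -98.31873914] [-259.49293032  -43.57499846]
```

```bash
python3 -m inch '{"dp":[[0,5,0],[0,5,0],[0,5,0],[0,5,0],[0,-5,0],[0,-15,-5],[-20,-10,0],[-30,0,0],[-35,0,0],[-35,0,0],[-10,0,0]],"yaw":[0,0,0,0,0,0,0,0,0,0,0]}'; python3 -c "from h import *;st();"
```

```text
time_s: 6.58
position: [0.6455, 0.0667, 0.1562]
tcp_rot: [[0.009, -0.192, -0.981], [-0.001, -0.981, 0.192], [-1.0, -0.001, -0.009]]
force: [1.7, -0.5, 0.1]
opening: 0.003
t 6.58 dock-frame mm [-88.   27.9] z 156.2 y-head -101.05 F [ 1.7 -0.5  0.1] J [-4. 37. 83. -0. 60. 97.]
```

```bash
python3 -m inch '{"dp":[[0,10,15],[0,20,30],[0,22,36],[0,22,36],[0,22,36],[0,22,34],[0,0,0],[0,0,0]],"yaw":[0,0,0,0,0,0,0,0]}'; python3 -c "from h import *;st();shot('top','t4',(180,40,340,240),3);shot('wrist','w4')"
```

```text
time_s: 7.25
position: [0.4349, -0.0131, 0.1503]
tcp_rot: [[-0.004, -0.194, -0.981], [0.001, -0.981, 0.194], [-1.0, -0.0, 0.004]]
force: [0.6, -0.5, 0.5]
opening: 0.006
t 7.25 dock-frame mm [-279.5  -90.6] z 150.3 y-head -101.21 F [ 0.6 -0.5  0.5] J [-17.  24. 113.   0.  43.  85.]
```

View pics/t4.png

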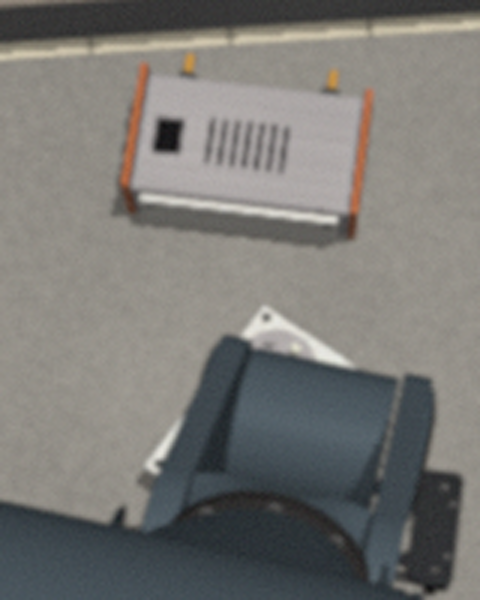

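View pics/w4.png

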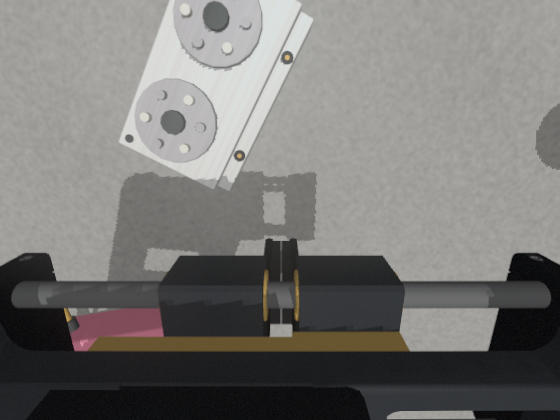

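Run:
```python
from h import *
c=bot.capture('wrist')
blk(c,(287,57),(239,156)); blk(c,(215,16),(173,122),z=.069,off=(10,0))
print('ledge corners',dk(onz(c,(311,19),.034)),dk(onz(c,(231,190),.034)))
c=bot.capture('top')
for p in [(158,275),(242,275),(245,320)]: print('pink',dk(onz(c,p,.06)))
print('beaker',dk((.431,-.338)))
```

```text
a [-149.1  -96.9] b [-229.9  -54.1] len 91.4 yaw 62.1 center [-168.9  -36.6]
a [-129.2  -46.5] b [-199.4  -10.1] len 79.1 yaw 62.6 center [-168.9  -37.2]
ledge corners [-121.71796313 -115.86205342] [-261.33414916  -45.29784748]
pink [-421.47203558  172.01195371]
pink [-397.56995955  -14.09160011]
pink [-494.1766628   -34.20268027]
beaker [-221.28418988 -410.26065777]
```

```bash
python3 -m inch '{"dp":[[20,-2,-5],[30,-2,-5],[30,0,-4],[25,0,0],[15,0,0],[8,0,0],[2,0,0],[0,0,0]],"yaw":[0,0,0,0,0,0,0,0]}'; python3 -c "from h import *;st()"
```

```text
time_s: 8.12
position: [0.4528, -0.0122, 0.0201]
tcp_rot: [[-0.0, -0.192, -0.981], [0.0, -0.981, 0.192], [-1.0, -0.0, 0.0]]
force: [0.3, -0.2, 0.4]
opening: 0.005
t 8.12 dock-frame mm [-262.   -86.3] z 20.1 y-head -101.07 F [ 0.3 -0.2  0.4] J [-16.  41. 115.   0.  24.  85.]
```

```bash
python3 -m inch '{"dp":[[0,-4,-1],[0,-6,-2],[0,-6,-2],[0,-5,-1.5],[0,-5,-1.5],[0,-5,-1.5],[0,-5,-1.5],[0,-5,-1.5],[0,-5,-1.5],[0,-5,-1.5],[0,-5,-1.5],[0,-4,-2],[0,-4,-2]],"yaw":[0,0,0,0,0,0,0,0,0,0,0,0,0]}'; python3 -c "from h import *;st();shot('top','t5',(180,40,340,240),3);shot('wrist','w5');shot('side','s5',(180,100,460,300),2.5)"
```

```text
time_s: 9.2
position: [0.4777, 0.0461, 0.021]
tcp_rot: [[-0.016, -0.19, -0.982], [-0.001, -0.982, 0.19], [-1.0, 0.004, 0.015]]
force: [-13.1, -12.1, 13.1]
opening: 0.007
t 9.2 dock-frame mm [-248.8  -24.3] z 21.0 y-head -100.96 F [-13.1 -12.1  13.1] J [ -8.  41. 111.  -0.  29.  93.]
```

View pics/w5.png

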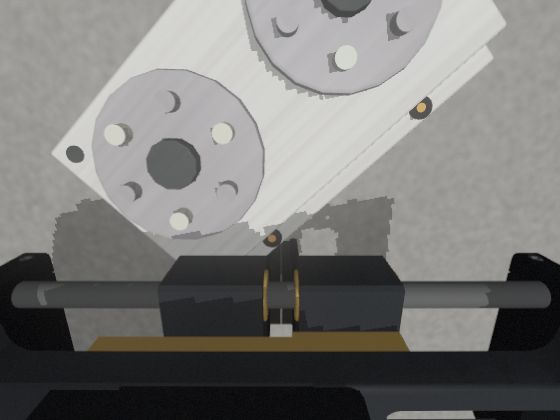

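View pics/s5.png

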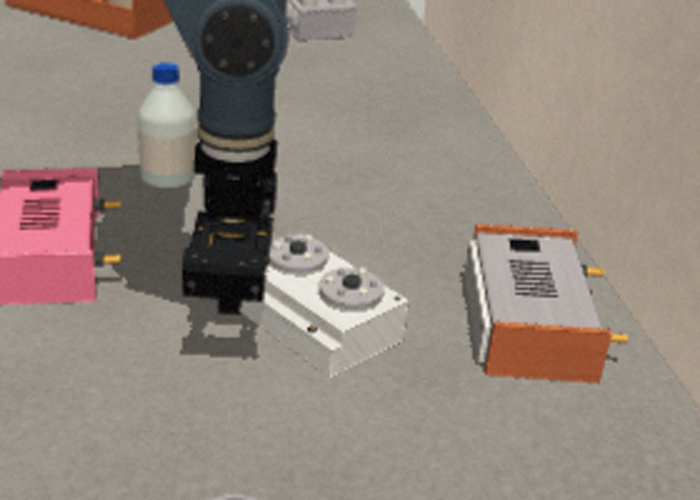

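Run:
```python
from h import *
c=bot.capture('wrist')
blk(c,(421,107),(272,238));
```

```text
a [-164.   -86.2] b [-226.7  -20.1] len 91.2 yaw 43.5 center [-163.4  -22.9]
```

```bash
python3 -m inch '{"dp":[[0,-4.5,-2.5],[0,-4.5,-2.5],[0,-4.5,-2.5],[0,-4.5,-2.5],[0,-4.5,-3],[0,-4,-3.5],[0,-4,-3.5],[0,-3.5,-3.5],[0,-3.5,-3.5],[0,-3.5,-3.5]],"yaw":[0,0,0,0,0,0,0,0,0,0]}'; python3 -c "from h import *;st();shot('wrist','w6');"
```

```text
time_s: 10.23
position: [0.5075, 0.081, 0.0207]
tcp_rot: [[-0.032, -0.19, -0.981], [-0.001, -0.982, 0.19], [-0.999, 0.007, 0.032]]
force: [-22.5, -7.3, 22.2]
opening: 0.005
t 10.23 dock-frame mm [-226.1   15.7] z 20.7 y-head -100.93 F [-22.5  -7.3  22.2] J [ -3.  43. 105.  -0.  34.  98.]
```

View pics/w6.png

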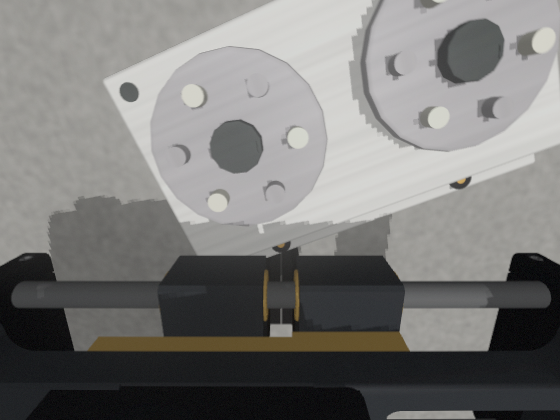

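Run:
```python
from h import *
c=bot.capture('wrist')
blk(c,(461,181),(281,243)); blk(c,(472,51),(237,146),z=.069,off=(10,0)); st()
```

```text
a [-173.6  -69.5] b [-205.7   15.7] len 91.0 yaw 20.7 center [-148.5  -11.4]
a [-123.7  -42.6] b [-152.6   30.8] len 78.8 yaw 21.5 center [-147.4   -9.6]
t 10.33 dock-frame mm [-225.2   16.5] z 20.7 y-head -100.95 F [-20.4  -4.4  18.9] J [ -3.  43. 105.  -0.  34.  98.]
```

```bash
python3 -m inch '{"dp":[[0,2,6],[-1,0,6],[0,0,0],[0,-2,-6],[0,-2,-5],[0,-3,-4],[0,-3,-4],[0,-3,-4],[0,-3,-4],[0,-2,-4],[0,0,0]],"yaw":[0,0,0,0,0,0,0,0,0,0,0]}'; python3 -c "from h import *;st();shot('wrist','w7');"
```

```text
time_s: 11.25
position: [0.5322, 0.0945, 0.0212]
tcp_rot: [[-0.027, -0.191, -0.981], [0.002, -0.981, 0.191], [-1.0, 0.004, 0.027]]
force: [-20.4, 2.5, 16.3]
opening: 0.007
t 11.25 dock-frame mm [-204.5   33.6] z 21.2 y-head -101.04 F [-20.4   2.5  16.3] J [ -2.  43. 101.   0.  37.  99.]
```

View pics/w7.png

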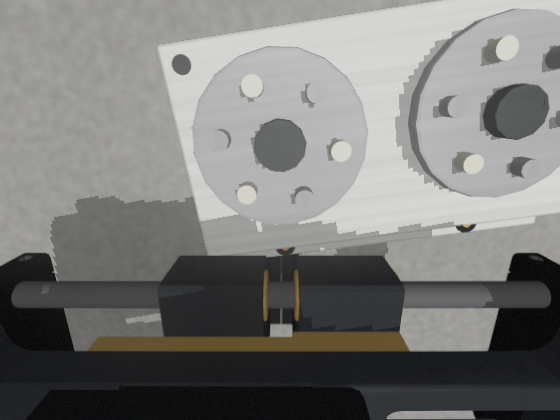

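Run:
```python
from h import *
c=bot.capture('wrist')
blk(c,(466,226),(285,246)); blk(c,(515,112),(280,146),z=.069,off=(10,0)); st()
```

```text
a [-176.4  -59.8] b [-187.    30.7] len 91.1 yaw 6.7 center [-138.    -9.4]
a [-121.1  -44. ] b [-132.1   33.3] len 78.1 yaw 8.1 center [-136.5   -6.8]
t 11.35 dock-frame mm [-204.5   33.6] z 21.2 y-head -101.03 F [-19.3   2.4  16.7] J [ -2.  43. 101.   0.  37.  99.]
```

```bash
python3 -m inch '{"dp":[[0,0,8],[0,0,15],[0,0,12],[0,10,0],[0,16,0],[0,15,0],[0,0,0],[0,0,0],[0,0,0],[0,0,0]],"yaw":[0,0,0,0,0,0,0,0,0,0]}' 50; python3 -c "from h import *;st();shot('wrist','w8');"
```

```text
time_s: 12.18
position: [0.5033, 0.0594, 0.0216]
tcp_rot: [[0.001, -0.193, -0.981], [-0.0, -0.981, 0.193], [-1.0, -0.0, -0.001]]
force: [0.9, -0.0, 0.6]
opening: 0.563
t 12.18 dock-frame mm [-226.2   -6.3] z 21.6 y-head -101.11 F [ 0.9 -0.   0.6] J [ -6.  42. 107.   0.  30.  95.]
```

View pics/w8.png

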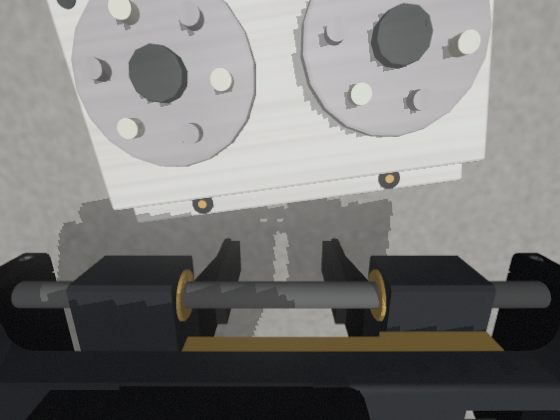

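```bash
python3 -c "
from h import *
c=bot.capture('wrist');blk(c,(389,179),(203,204))"
python3 -m inch '{"dp":[[0,0,-5],[0,0,-6],[0,0,-6],[0,0,-5],[0,0,-4],[0,0,-4],[0,0,-4],[0,0,-4],[0,0,-4],[0,0,-4],[0,0,-4],[0,0,-4],[0,0,-4],[0,0,-4],[0,0,-4],[0,0,0]],"yaw":[0,0,0,0,0,0,0,0,0,0,0,0,0,0,0,0]}'; python3 -c "from h import *;st();shot('wrist','w9');"
```

```text
a [-174.9  -58.9] b [-187.2   30.9] len 90.6 yaw 7.8 center [-137.4   -8. ]
time_s: 13.62
position: [0.5535, 0.0506, 0.0203]
tcp_rot: [[-0.029, -0.191, -0.981], [0.005, -0.982, 0.191], [-1.0, 0.0, 0.03]]
force: [-17.4, 9.2, 11.3]
opening: 0.573
t 13.62 dock-frame mm [-175.2   -5.5] z 20.3 y-head -101.03 F [-17.4   9.2  11.3] J [-6. 44. 99.  0. 39. 95.]
```

View pics/w9.png

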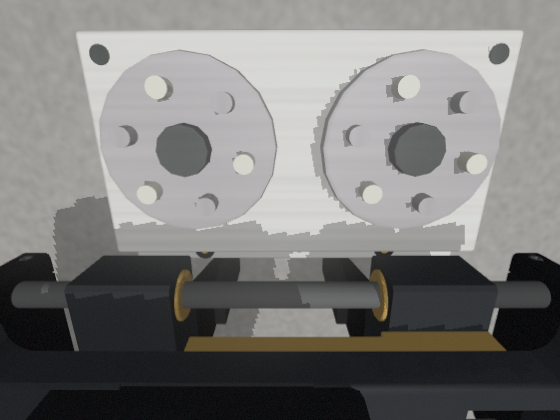

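Run:
```python
from h import *
c=bot.capture('wrist')
blk(c,(417,149),(184,150),z=.069,off=(10,0))
P=[dk(onz(c,p,.05)) for p in [(78,33),(522,30)]];print(P)
c=shot('top','t9',(180,40,340,240),3)
```

```text
a [-103.5  -52.1] b [-103.8   26.2] len 78.3 yaw 0.2 center [-113.7  -13. ]
[array([-65.15637636,  65.57661955]), array([-64.25047396, -92.16963069])]
```

View pics/t9.png

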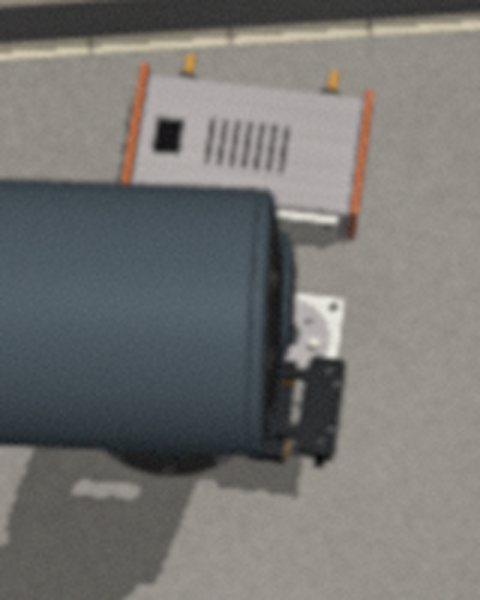

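```bash
python3 -m inch '{"dp":[[0,0,8],[0,0,14],[0,0,5],[0,15,0],[0,30,0],[0,30,0],[0,30,0],[0,25,0],[0,10,0],[0,0,-10],[0,0,-20],[0,0,-25],[0,0,-20],[0,0,-8],[0,0,0],[0,0,0]],"yaw":[0,0,0,0,0,0,0,0,0,0,0,0,0,0,0,0]}' 0; python3 -c "from h import *;st();shot('wrist','w10');shot('top','t10',(180,40,340,240),3)"
```

```text
time_s: 15.1
position: [0.5942, -0.101, 0.0212]
tcp_rot: [[-0.002, -0.192, -0.981], [0.001, -0.981, 0.192], [-1.0, -0.0, 0.002]]
force: [-1.1, 0.9, 0.4]
opening: 0.009
t 15.1 dock-frame mm [-106.3 -146.5] z 21.2 y-head -101.09 F [-1.1  0.9  0.4] J [-20.  46.  93.  -0.  41.  81.]
```

View pics/t10.png

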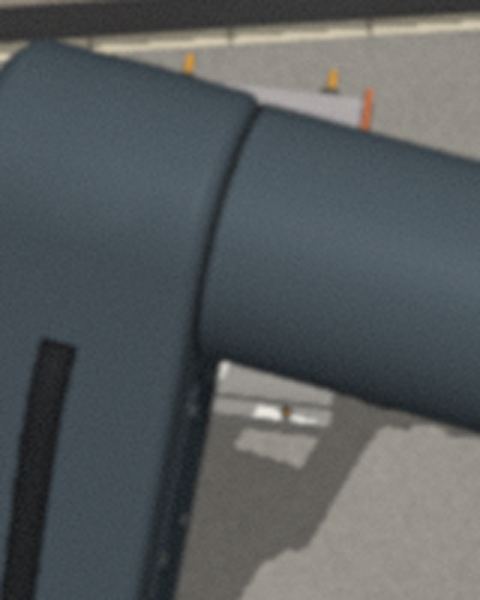

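View pics/w10.png

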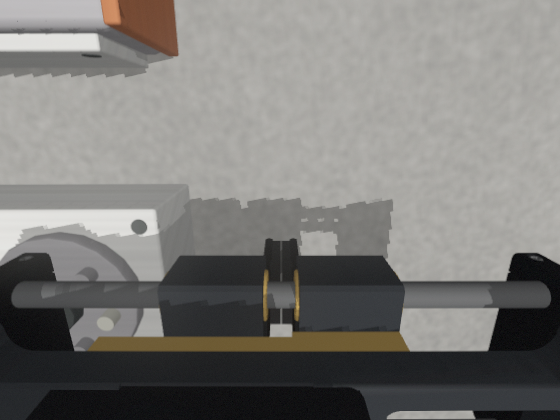

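Run:
```python
from h import *
c=bot.capture('wrist')
print('blk corner top',dk(onz(c,(157,207),.05)),'bottom',dk(onz(c,(189,186),.0)))
print('plate R front top',dk(onz(c,(99,36),.048)), dk(onz(c,(99,52),.048)),'bot',dk(onz(c,(147,70),.004)))
```

```text
blk corner top [-64.35752391 -93.80722995] bottom [-67.2061306  -92.77746272]
plate R front top [  2.02485391 -79.63103653] [ -3.3752608  -78.65452307] bot [ -4.20363031 -77.9508226 ]
```

Run:
```python
import cv2
im=cv2.imread('pics/w10.png')[0:230,0:260];cv2.imwrite('pics/w10c.png',cv2.resize(im,None,fx=3,fy=3,interpolation=cv2.INTER_CUBIC)[:600])
```

```text
(no output)
```

View pics/w10c.png

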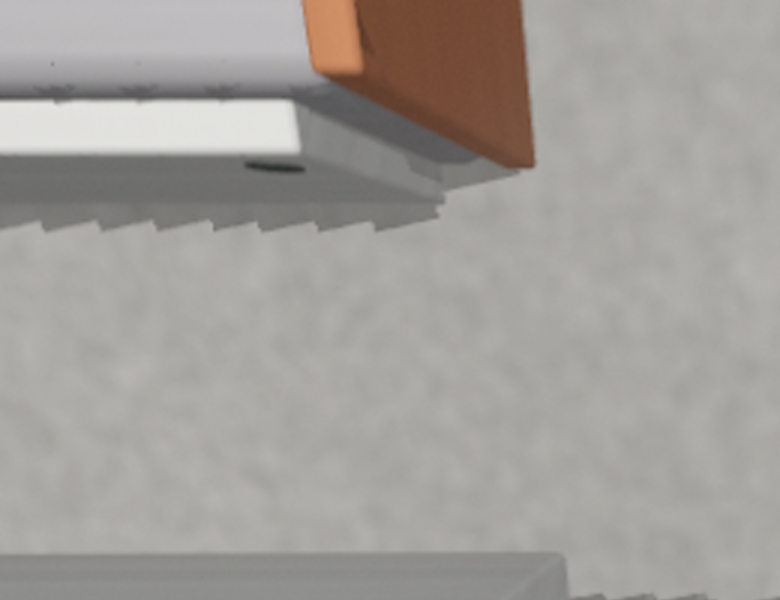

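```bash
python3 -m inch '{"dp":[[0,-5,4],[0,-8,5],[0,-8,0],[0,-8,0],[0,-6,0],[0,-4,0],[0,-4,0],[0,-4,0],[0,-4,0],[0,-3,0],[0,0,0]],"yaw":[0,0,0,0,0,0,0,0,0,0,0]}'; python3 -c "from h import *;st();shot('wrist','w11')"
```

```text
time_s: 16.17
position: [0.597, -0.0497, 0.0217]
tcp_rot: [[0.0, -0.191, -0.982], [-0.004, -0.982, 0.191], [-1.0, 0.004, -0.001]]
force: [-1.6, -9.8, -1.4]
opening: 0.007
t 16.17 dock-frame mm [-113.3  -95.6] z 21.7 y-head -101.0 F [-1.6 -9.8 -1.4] J [-15.  45.  94.  -0.  41.  86.]
```

View pics/w11.png

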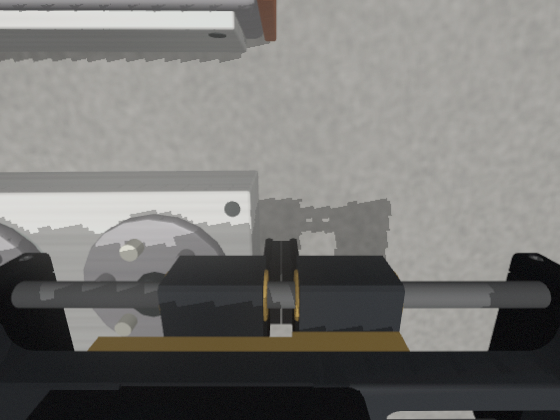

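Run:
```python
from h import *
c=bot.capture('wrist')
print('blk corner top',dk(onz(c,(251,192),.05)),'other top edge pt',dk(onz(c,(5,193),.05)))
print('plate R front top',dk(onz(c,(234,28),.048)),dk(onz(c,(5,29),.048)),'bot',dk(onz(c,(244,52),.004)))
```

```text
blk corner top [-63.90006155 -83.6024842 ] other top edge pt [-64.08053842  21.72884247]
plate R front top [ -1.23227667 -78.93952699] [-1.37687198  6.55437859] bot [ -1.47112511 -77.75750332]
```

```bash
python3 -m inch '{"dp":[[0,-2,0],[0,-2,0],[0,-2,0],[0,0,0]],"yaw":[0,0,0,0]}'
python3 - <<'E'
from h import *
st();shot('wrist','w12',(0,0,420,240),1.8)
E
```

```text
time_s: 16.6
position: [0.5982, -0.0444, 0.0217]
tcp_rot: [[0.0, -0.191, -0.982], [-0.005, -0.982, 0.191], [-1.0, 0.005, -0.001]]
force: [-1.7, -11.8, -0.5]
opening: 0.005
t 16.6 dock-frame mm [-113.2  -90.2] z 21.7 y-head -101.01 F [ -1.7 -11.8  -0.5] J [-15.  45.  94.  -0.  41.  87.]
```

View pics/w12.png

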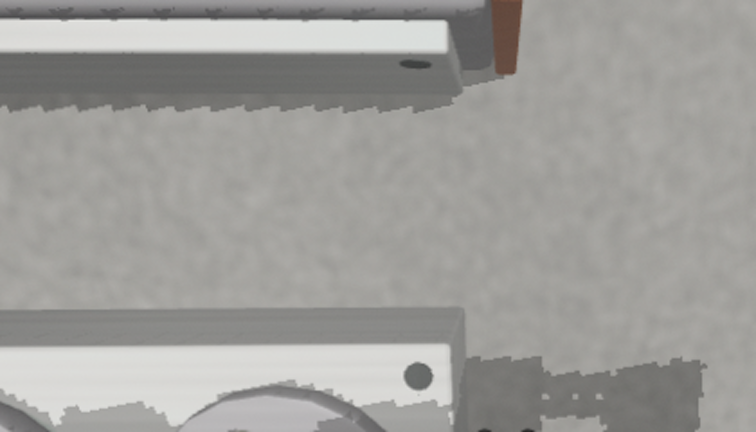

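```bash
python3 -m inch '{"dp":[[0,8,0],[0,18,0],[0,5,15],[0,0,30],[0,0,30],[0,0,20],[0,-15,0],[0,-30,0],[0,-30,0],[0,-30,0],[0,-15,0],[0,0,0],[0,0,0],[0,0,0],[0,0,0]],"yaw":[0,0,0,0,0,0,0,0,0,0,0,0,0,0,0]}' 0;python3 -m inch '{"dp":[[0,0,0],[0,0,0],[0,0,0],[0,0,0]],"yaw":[0,0,0,0]}' 50; python3 -c "from h import *;st();shot('wrist','w13')"
```

```text
time_s: 17.9
position: [0.5217, 0.0637, 0.0215]
tcp_rot: [[-0.0, -0.194, -0.981], [-0.0, -0.981, 0.194], [-1.0, 0.0, 0.0]]
force: [-0.4, -1.1, 0.0]
opening: 0.006
time_s: 18.23
position: [0.5218, 0.0641, 0.0216]
tcp_rot: [[-0.0, -0.194, -0.981], [0.0, -0.981, 0.194], [-1.0, -0.0, 0.0]]
force: [-0.1, 0.3, 0.5]
opening: 0.225
t 18.23 dock-frame mm [-208.9    1.8] z 21.6 y-head -101.17 F [-0.1  0.3  0.5] J [ -5.  43. 105.   0.  33.  96.]
```

View pics/w13.png

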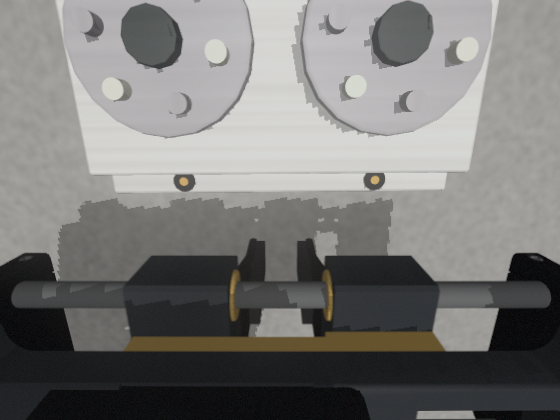

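```bash
python3 -c "
from h import *
c=bot.capture('wrist');blk(c,(374,180),(184,182))"
python3 -m inch '{"dp":[[0,0,0],[0,0,0],[0,0,-4],[0,0,-6],[0,0,-6],[0,0,-6],[0,0,-5],[0,0,-4],[0,0,-4],[0,0,-4],[0,0,-4],[0,0,-4],[0,0,-4],[0,0,-4],[0,0,-4],[0,0,-4],[0,0,-4],[0,0,-4],[0,0,-4],[0,0,0]],"yaw":[0,0,0,0,0,0,0,0,0,0,0,0,0,0,0,0,0,0,0,0]}' 50; python3 -c "from h import *;st();shot('wrist','w14')"
```

```text
a [-157.9  -43.7] b [-158.5   47.2] len 90.8 yaw 0.4 center [-114.2    2.1]
time_s: 20.0
position: [0.5774, 0.0536, 0.0204]
tcp_rot: [[-0.039, -0.192, -0.981], [0.005, -0.981, 0.192], [-0.999, 0.003, 0.039]]
force: [-23.8, 4.0, 18.4]
opening: 0.58
t 20.0 dock-frame mm [-152.3    2.1] z 20.4 y-head -101.05 F [-23.8   4.   18.4] J [-6. 45. 95.  0. 42. 95.]
```

View pics/w14.png

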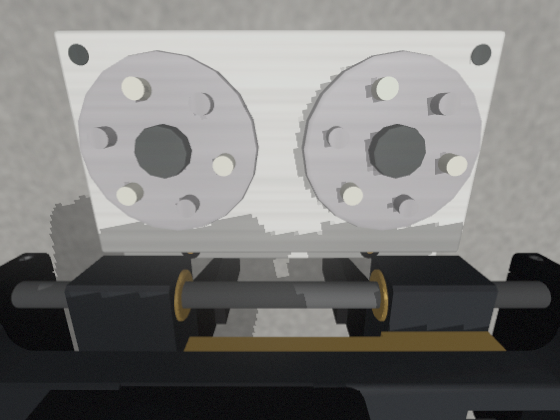

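```bash
python3 -c "
from h import *
c=bot.capture('wrist');blk(c,(397,151),(163,151),z=.069,off=(10,0))"
python3 -m inch '{"dp":[[0,0,10],[0,0,12],[-1,0,5],[0,0,0],[0,0,0]],"yaw":[0,0,0,0,0]}'; python3 -c "from h import *;st();shot('wrist','w15')"
```

```text
a [-80.6 -37.6] b [-80.5  40.7] len 78.3 yaw -0.1 center [-90.6   1.6]
time_s: 20.52
position: [0.5698, 0.0552, 0.0228]
tcp_rot: [[0.001, -0.193, -0.981], [-0.0, -0.981, 0.193], [-1.0, -0.0, -0.001]]
force: [-0.1, -0.9, -0.6]
opening: 0.574
t 20.52 dock-frame mm [-160.1    2.2] z 22.8 y-head -101.12 F [-0.1 -0.9 -0.6] J [-6. 44. 98. -0. 38. 95.]
```

View pics/w15.png

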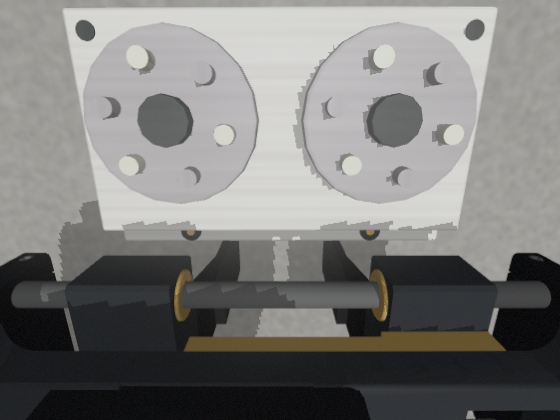

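```bash
python3 -m inch '{"dp":[[0,0,-4],[0,0,-5],[0,0,-4],[0,0,-4],[0,0,-4],[0,0,-4],[0,0,-4],[0,0,-4],[0,0,-4],[0,0,-4],[0,0,-4],[0,0,0]],"yaw":[0,0,0,0,0,0,0,0,0,0,0,0]}'; python3 -c "from h import *;st();shot('wrist','w16');shot('side','s16',(180,100,460,300),2.5)"
```

```text
time_s: 21.57
position: [0.6004, 0.0491, 0.021]
tcp_rot: [[-0.028, -0.192, -0.981], [0.004, -0.981, 0.192], [-1.0, 0.002, 0.029]]
force: [-16.4, 3.6, 9.7]
opening: 0.571
t 21.57 dock-frame mm [-128.9    2. ] z 21.0 y-head -101.07 F [-16.4   3.6   9.7] J [-6. 46. 92.  0. 44. 95.]
```

View pics/w16.png

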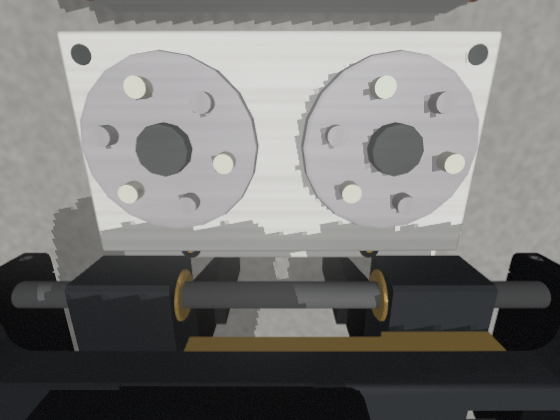

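View pics/s16.png

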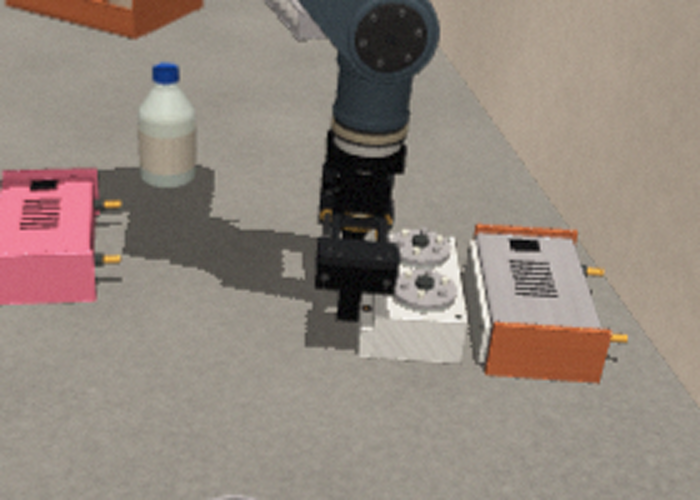

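```bash
python3 -m inch '{"dp":[[0,0,-3],[0,0,-3],[0,0,-3],[0,0,-3],[0,0,0]],"yaw":[0,0,0,0,0]}'; python3 -c "from h import *;st();shot('wrist','w17')"
```

```text
time_s: 22.08
position: [0.6078, 0.0477, 0.021]
tcp_rot: [[-0.038, -0.192, -0.981], [0.005, -0.981, 0.192], [-0.999, 0.002, 0.038]]
force: [-21.1, 4.4, 13.2]
opening: 0.578
t 22.08 dock-frame mm [-121.3    2.1] z 21.0 y-head -101.06 F [-21.1   4.4  13.2] J [-6. 46. 90.  0. 45. 95.]
```

View pics/w17.png

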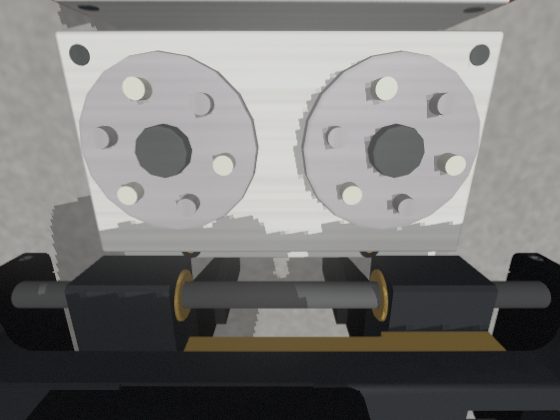

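```bash
python3 -m inch '{"dp":[[0,0,10],[0,0,12],[-1,0,3],[0,0,0],[0,0,-4],[0,0,-5],[0,0,-4],[0,0,-4],[0,0,-4],[0,0,-3],[0,0,-3],[0,0,0]],"yaw":[0,0,0,0,0,0,0,0,0,0,0,0]}'; python3 -c "from h import *;st();shot('wrist','w18')"
```

```text
time_s: 23.13
position: [0.6101, 0.0471, 0.0225]
tcp_rot: [[-0.039, -0.192, -0.981], [0.005, -0.981, 0.192], [-0.999, 0.002, 0.039]]
force: [-27.4, 5.3, 22.4]
opening: 0.572
t 23.13 dock-frame mm [-118.9    2. ] z 22.5 y-head -101.07 F [-27.4   5.3  22.4] J [-6. 46. 90.  0. 46. 95.]
```

View pics/w18.png

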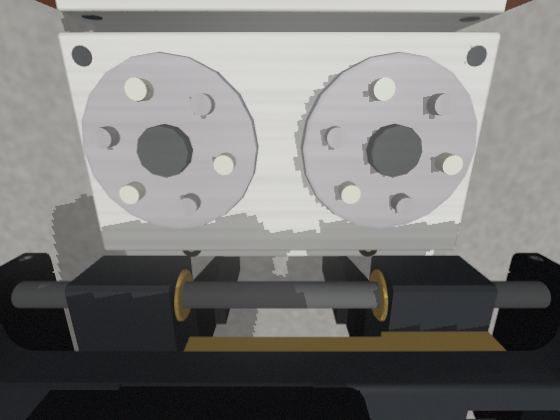

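```bash
python3 - <<'E'
from h import *
c=bot.capture('wrist')
for a in [(63,34),(498,34)]: print('blk',dk(onz(c,a,.05)))
for a in [(62,11),(504,10)]: print('pl',dk(onz(c,a,.048)))
E
python3 -m inch '{"dp":[[0,0,-3],[0,0,-3],[0,0,-3],[0,0,0]],"yaw":[0,0,0,0]}'; python3 -c "from h import *;st();shot('wrist','w19')"
```

```text
blk [-8.69932348 79.2226288 ]
blk [ -8.76730304 -77.34155903]
pl [-1.06489724 79.12601218]
pl [ -0.77007518 -79.01057141]
time_s: 23.57
position: [0.6165, 0.0461, 0.0225]
tcp_rot: [[-0.044, -0.192, -0.98], [0.006, -0.981, 0.192], [-0.999, 0.002, 0.045]]
force: [-31.8, 6.3, 26.3]
opening: 0.571
t 23.57 dock-frame mm [-112.5    2.1] z 22.5 y-head -101.08 F [-31.8   6.3  26.3] J [-6. 47. 89.  0. 47. 95.]
```

View pics/w19.png

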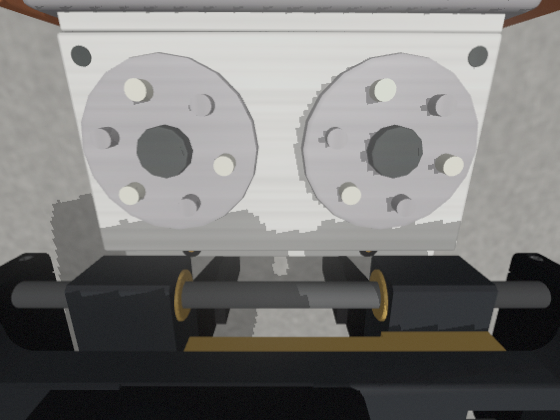

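```bash
python3 -m inch '{"dp":[[0,0,10],[0,0,12],[0,0,6],[1,0,0],[1,0,0],[0,0,-4],[0,0,-4],[0,0,-4],[0,0,-3],[0,0,-3],[0,0,0]],"yaw":[0,0,0,0,0,0,0,0,0,0,0]}'; python3 -c "from h import *;st()"
python3 -m inch '{"dp":[[0,0,-3],[0,0,-3],[0,0,0]],"yaw":[0,0,0]}'; python3 -c "from h import *;st()"
```

```text
time_s: 24.53
position: [0.6163, 0.0459, 0.0208]
tcp_rot: [[-0.023, -0.193, -0.981], [0.003, -0.981, 0.193], [-1.0, 0.001, 0.023]]
force: [-15.8, 3.1, 13.3]
opening: 0.573
t 24.53 dock-frame mm [-112.6    1.9] z 20.8 y-head -101.11 F [-15.8   3.1  13.3] J [-6. 47. 90.  0. 45. 95.]
time_s: 24.78
position: [0.6163, 0.0459, 0.0208]
tcp_rot: [[-0.036, -0.192, -0.981], [0.005, -0.981, 0.192], [-0.999, 0.002, 0.036]]
force: [-25.8, 5.8, 22.6]
opening: 0.572
t 24.78 dock-frame mm [-112.6    1.9] z 20.8 y-head -101.09 F [-25.8   5.8  22.6] J [-6. 47. 89.  0. 46. 95.]
```

```bash
python3 -m inch '{"dp":[[0,0,-3],[0,0,-2],[0,0,0]],"yaw":[0,0,0]}'; python3 -c "from h import *;st();shot('wrist','w20',(30,0,530,120),1.5)"
```

```text
time_s: 25.03
position: [0.6163, 0.0459, 0.0207]
tcp_rot: [[-0.046, -0.192, -0.98], [0.006, -0.981, 0.192], [-0.999, 0.003, 0.046]]
force: [-33.1, 5.4, 28.1]
opening: 0.572
t 25.03 dock-frame mm [-112.6    1.9] z 20.7 y-head -101.07 F [-33.1   5.4  28.1] J [-6. 47. 89.  0. 47. 95.]
```

View pics/w20.png

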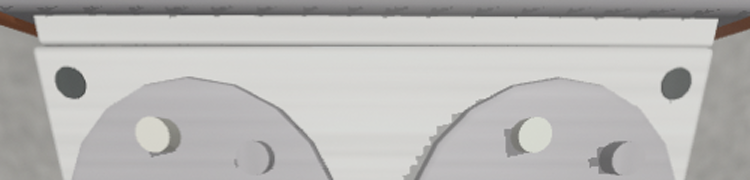

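The block no longer moves and the force rises, so the face appears to be on the plate, with the ends matching at crop (36,45) and (715,45). Next I back off and check from a clear view.

```bash
python3 -m inch '{"dp":[[0,0,12],[0,0,12],[0,0,15],[0,0,20],[-10,0,20],[-20,0,0],[-30,0,0],[-30,0,0],[-20,0,0],[0,0,0],[0,0,0],[0,0,0]],"yaw":[0,0,0,0,0,0,0,0,0,0,0,0]}'; python3 -c "from h import *;st();shot('wrist','w21');shot('side','s21',(260,140,460,280),3.5)"
```

```text
time_s: 26.08
position: [0.5593, 0.0571, 0.1311]
tcp_rot: [[-0.0, -0.193, -0.981], [-0.0, -0.981, 0.193], [-1.0, 0.0, 0.0]]
force: [-0.1, 0.2, 0.2]
opening: 0.576
t 26.08 dock-frame mm [-170.7    2.1] z 131.1 y-head -101.13 F [-0.1  0.2  0.2] J [-6. 33. 96. -0. 50. 96.]
```

View pics/w21.png

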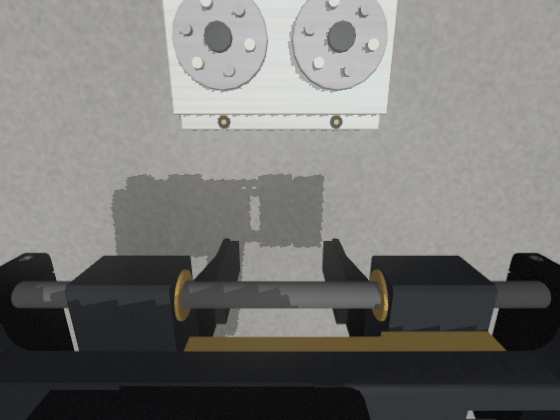

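View pics/s21.png

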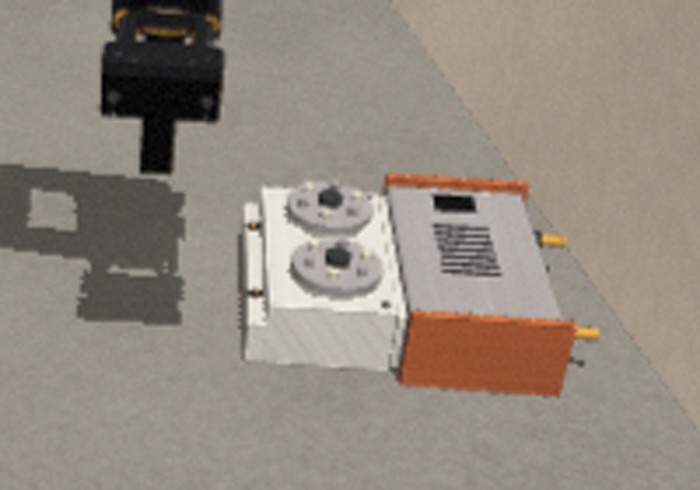

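```bash
python3 -m inch '{"dp":[[-20,0,-5],[-30,0,-20],[-30,0,-25],[-20,0,-20],[0,0,-10],[0,0,0],[0,0,0],[0,0,0]],"yaw":[0,0,0,0,0,0,0,0]}'; python3 -c "from h import *;st();shot('wrist','w22',(170,0,400,200),3)"
```

```text
time_s: 26.85
position: [0.6353, 0.0422, 0.2292]
tcp_rot: [[-0.006, -0.193, -0.981], [0.001, -0.981, 0.193], [-1.0, 0.0, 0.006]]
force: [-0.5, -0.0, 0.1]
opening: 0.575
t 26.85 dock-frame mm [-93.3   2. ] z 229.2 y-head -101.11 F [-0.5 -0.   0.1] J [-6. 32. 80.  0. 68. 95.]
```

View pics/w22.png

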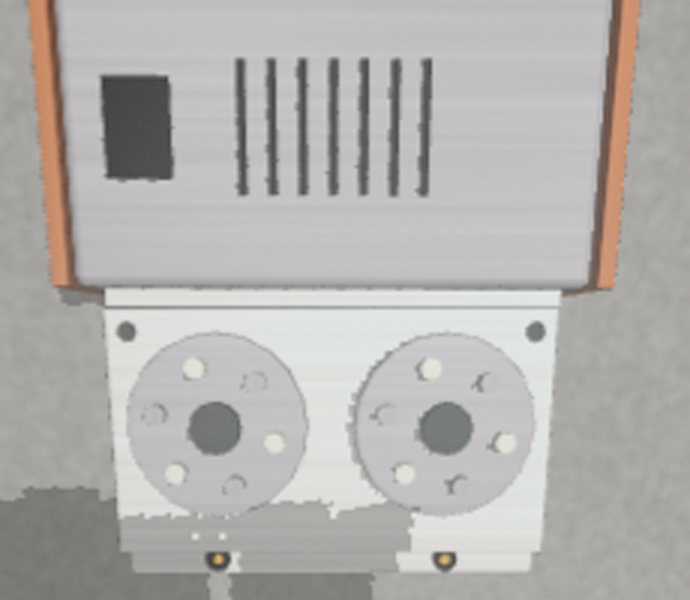

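The view from above shows the block flush on the plate. The seam at row 307 is a thin, even line, and the block and plate ends coincide at columns 105 and 560.

```bash
python3 -c "
from h import *
print(bot.hand_in())"
```

```text
the job is handed in; nothing more can be done
None
```

The block is home: its plain face lies flat on the contact plate of the grey, copper-cheeked dock, and the job was handed in at about 27 s of the 72 s allowed.

**What I did:**
- With closed fingertips I pushed the +x end of the plain face, then the far end of the stepped face. This turned the block about 89° clockwise.
- With the fingers open to about 50 mm I pushed the stepped face so that both tips squared the block up.
- I nudged the -y end about 15 mm to centre the block.
- I then pushed it home in short strokes with both tips.

**Last checks:**
- In the close wrist view the seam was thin and even, and the block and plate ends matched to about 1 mm.
- At the end of the push the block stopped moving while the force along the push rose from 16 to 33 N.
- The gripper was clear and read about 0 N at hand-in.
- I saw no contact with the vessel heads. I never moved near the bottle, beaker or weight, and I did not re-measure where they stand.

**What disagreed:**
- The top and wrist cameras put the dock about 4 mm and 1.5° apart. I used a value in between for the pushes and judged the fit from the wrist view alone.
- Under load the tool lagged up to about 15 mm and leaned about 2.6°, with up to 28 N of upward force on it. I backed off and re-approached three times to reset it.

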